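# Sort the jars into the spice rack and the jam tray

### The job

Put the four jars away: the two red-capped spice jars belong in the small white rack and the two jam jars (white lid and yellow lid) in the dark wooden tray, one jar standing upright in each compartment. Set the glass jars down rather than dropping them, never knock one over, and leave the pepper mill, the kitchen timer and the green tin where they stand.

Things in the scene. Friction and masses are not known exactly. Their poses are not given: they have to be found in the camera images.
- spice_green: Closed spice jar with a red cap and a green label, standing upright: body a cylinder 42 mm in diameter up to 85 mm, cap 45 mm in diameter, 106 mm high, about 0.11 kg. Origin: centre of its underside, z up along its axis. Starts on the worktop among the other jars, 75 mm or more between centres.
- spice_dark: Closed spice jar with a red cap and a black label, standing upright: body a cylinder 42 mm in diameter up to 85 mm, cap 45 mm in diameter, 106 mm high, about 0.11 kg. Origin: centre of its underside, z up along its axis. Starts on the worktop among the other jars, 75 mm or more between centres.
- jam_white_lid: Glass jar of pink-red jam with a white lid, closed, standing upright: round, 62 to 65 mm wide over the body, lid 61 mm in diameter, 97 mm high, about 0.36 kg. Origin: centre of its underside, z up along its axis. Starts on the worktop among the other jars, 75 mm or more between centres.
- jam_yellow_lid: Glass jar of dark pink jam with a golden yellow lid, closed, standing upright: faceted body 58 to 64 mm wide in any direction, lid 58 mm in diameter, 87 mm high, about 0.38 kg. Origin: centre of its underside, z up along its axis. Starts on the worktop among the other jars, 75 mm or more between centres.
- spice_rack: Small white open rack, fixed: 140 mm long, 72 wide, 30 high, walls and floor 4 mm; a cross wall parts it into two square compartments 64 x 64 mm with dark liners, centred 34 mm either side of the origin along x, floor 4 mm above the worktop. Origin: centre of its underside; x along its length (same after a half turn), z up; within 0.2 rad of world x.
- jam_tray: Dark wooden open tray, fixed: 187 mm long (211 over the brass end handles), 96 wide, 30 high, walls and floor 5 mm; a cross wall parts it into two square compartments 86 x 86 mm with cork liners, centred 45.5 mm either side of the origin along x, floor 5 mm above the worktop. Origin: centre of its underside; x along its length (same after a half turn), z up; within 0.2 rad of world x.
- pepper_grinder: Dark brown wooden pepper mill, 58 mm in diameter, 150 mm high, behind the jars; stays where it is. Origin: centre of its underside.
- timer: Kitchen timer, white below with a green dial on top, 59 mm in diameter, 52 mm high, behind the jars; stays where it is. Origin: centre of its underside.
- tin: Closed green food tin with gold rims, 75 mm in diameter, 58 mm high, behind the jars; stays where it is. Origin: centre of its underside.
Things that resemble listed ones, but are neither listed nor needed, are in the scene too. Leave any blue look-alike of the jam_white_lid alone.

How it is judged:
By the outcome, as a careful person would: the job done as asked, in the order asked, and still so for the second after the job is handed in, with the robot touching nothing.
It also fails if it takes over 99 s, if anything falls off the work surface, if the arm or the gripper's body presses on something with over 40 N, if the wrist force passes 120 N, or if a joint passes its speed limit or range.

### The arm

A 6-joint arm with a two-finger parallel gripper is mounted at the origin on a cart in front of the work surface, level with it; the furniture and walls round the work are solid. World frame = base frame: x ahead of the robot, y to its left, z up, the work surface at z = 0. Lengths are in m, angles in rad, forces in N, time in s.
With the tool pointing down it reaches from about 0.275 to 0.75 m from the base axis. Payload 10.2 kg.
Tool frame: the origin (TCP) lies on the centre line of the jaws, within the pads' length; the fingertips stand 19 mm ahead of it and the grasp point (between the pads) is the TCP; z points along the fingers, y is the line along which they close (so a half turn about z gives the same grasp; the last joint's range is limited). The gripper opens to 88 mm and grips with 3 to 60 N. Pads are 18 mm wide; open, the fingers measure 123 mm over their backs; the gripper's body (75 mm by 187 mm) begins 45 mm behind the grasp point.
Start: joints at [1.088, 0.313, 1.498, -0, 1.331, -0.223], TCP at [0.135, 0.507, 0.258] pointing down, gripper open.
Joint ranges: [-2.94, 2.94], [-0.97, 2.17], [0.19, 2.56], [-1.23, 4.37], [0.02, 3.11], [-2.88, 2.88]. Speed limits (rad/s): [2.39, 2.39, 3.01, 3.14, 3.14, 3.14].

### API

Orientations are given as [roll, pitch, yaw] about the fixed x, y, z axes, in that order (R = Rz(yaw) Ry(pitch) Rx(roll)).
In Python, from bench import r gives the robot as it stands.
- The arm moves only by the shell command python3 -m crank 'ROWS' [OPENING]. ROWS is JSON, one flat list of numbers, 6 for each row, row after row: the shift along the tool's x, y, z in units of 0.025 m (1.0 is 0.025 m), then the turn, a rotation vector about the tool's x, y, z in units of 5 degrees (1.0 is 5 degrees). A call has 1 to 8 rows; each row shifts and turns the commanded pose from where the row before left it, along the tool's axes as they then stand; what a row does not reach is not made up. A row lasts 1/12 s, in which the tool goes at most 41.7 mm and 7.16 degrees, less where a joint would pass 70% of its speed; a pose out of reach is approached as far as the arm can. A call with a number of a shift or a turn outside -1 to 1 is refused whole. A call with a gripper value outside its range is refused whole. OPENING is the opening, from -1 (shut) to 1 (fully open), set as the call begins (- or left out, the last holds). The fingers move at their own pace and stop on an object; the grip force is fixed at half the most. Time passes only in rows, so rows that do not move let the fingers close. It gives the time, the measured TCP pose, the force, the opening and the grip force at its end, in the units of the state.
- r.observe(): the state, without advancing time (a new reading comes with each control period).
- r.camera(name): name is "scene" or "side" or "wrist"; returns a dict with "image" (480x640x3 uint8, red, green, blue), "camera_matrix" (3x3 intrinsics, pixels), "k1" (the pictures are not rectified: a ray, as slopes to the right and down, at radius r is drawn at 1 + k1 r^2 times it, then the intrinsics apply), "R" (3x3) and "t" (3): a world point X has camera coordinates R X + t; the wrist camera has in their place "tool_from_camera" (4x4, takes a point from camera to tool coordinates, whose origin is the TCP and whose axes are the flange's). Camera axes: x right, y down, z forward; pixel columns grow to the right and rows downward; lengths in m; the calibration is good to about 2 mm. A picture is of the moment at which its call begins: read the wrist's pose just before it. There is no depth.
- r.job_done(): hands the job in; it is judged then, once.
Trained networks look in a picture, given as the dict that the camera call returned (one of the last four; its "shot" number tells which), for a name from the list of things; names that differ only in an ending like _2 or _b are one class to them, and where a whole thing is asked for, a point or a joint stands for the part that bears it (a point fixed in the world has none). Each returns a list of dicts, best first, with "confidence" (0 to 1); they miss things now and then, are a little off and sometimes report something else, mostly with a low value. They report only what shows in the picture. A call takes as long as a camera call. They do not tell look-alikes from the thing itself.
- r.search_frame(query, picture): "location" ([column, row] in pixels, amid what is visible of it).
- r.pinpoint(query, picture): "location" ([column, row] in pixels: a listed point, or the origin of a listed thing).
The state is a dict: "t": time; "q": joint angles; "joint_velocities": joint speeds; "joint_torque": joint torques, N m; "tcp_pos": TCP position; "tool_rot": TCP orientation; "wrist_force": force on the tool from outside, world axes, zero at the start; "ft_torque": the same for the moment, N m; "opening": finger opening in m; "grasp_force": force on a finger pad.
Only numpy, scipy, OpenCV 4.12 (cv2) and the standard library are available. Lean on these libraries where they do the work, as an engineer would, in place of code of your own. Each camera call takes 0.05 s, during which the arm holds its last target. There are 200 camera calls.

## Working session

There is one attempt and no reset: what is moved stays moved. The work goes in short steps, Python scripts to look and compute and a shell command to move; the robot and the scene stay as the last step left them, time stands still between calls to the robot, and variables do not carry over. Pictures are saved under pics/ and viewed, at most 14 in all, crops included, and the job is handed in when it is done.

```bash
ls; mkdir -p pics; cat > h.py <<'E'
import numpy as np, cv2
from bench import r
N=["spice_green","spice_dark","jam_white_lid","jam_yellow_lid","spice_rack","jam_tray","pepper_grinder","timer","tin"]
def ray(c,px,T=None):
    K=np.array(c["camera_matrix"]); d=np.array([c["k1"],0,0,0,0],float)
    # model: radial 1+k1 r^2 = opencv k1
    u=cv2.undistortPoints(np.array([[px]],float),K,d)[0,0]
    v=np.array([u[0],u[1],1.])
    if "R" in c:
        R=np.array(c["R"]);t=np.array(c["t"]); return -R.T@t, R.T@v
    M=T@np.array(c["tool_from_camera"]); return M[:3,3], M[:3,:3]@v
def atz(c,px,z,T=None):
    o,d=ray(c,px,T); return o+d*(z-o[2])/d[2]
def tri(rays):
    A=np.zeros((3,3));b=np.zeros(3)
    for o,d in rays:
        d=d/np.linalg.norm(d);P=np.eye(3)-np.outer(d,d);A+=P;b+=P@o
    x=np.linalg.solve(A,b); return x,max(np.linalg.norm((np.eye(3)-np.outer(d,d)/(d@d))@(x-o)) for o,d in rays)
def pose(s=None):
    from scipy.spatial.transform import Rotation as Ro
    s=s or r.observe();T=np.eye(4);T[:3,:3]=Ro.from_euler("xyz",s["tool_rot"]).as_matrix();T[:3,3]=s["tcp_pos"];return T
def proj(c,X,T=None):
    K=np.array(c["camera_matrix"]);
    if "R" in c: R=np.array(c["R"]);t=np.array(c["t"])
    else:
        M=np.linalg.inv(T@np.array(c["tool_from_camera"]));R=M[:3,:3];t=M[:3,3]
    return cv2.projectPoints(np.array(X,float).reshape(-1,1,3),cv2.Rodrigues(R)[0],t,K,np.array([c["k1"],0,0,0,0],float))[0][:,0]
def save(c,n): cv2.imwrite("pics/"+n,cv2.cvtColor(c["image"],cv2.COLOR_RGB2BGR))
E
cat > a.py <<'E'
from h import *
print(r.observe())
cs={n:r.camera(n) for n in("scene","side")}
T=pose();cs["wrist"]=r.camera("wrist")
for n,c in cs.items():
    save(c,n+"0.png")
    for q in N:
        for f in (r.pinpoint,r.search_frame):
            print(n,q,f.__name__,[(np.round(d["location"]).tolist(),round(d["confidence"],2),np.round(atz(c,d["location"],0 if f==r.pinpoint else .05,T)[:2],3).tolist()) for d in f(q,c)[:4]])
E
python3 a.py
```

```text
pics
{'t': 0.0, 'q': array([ 1.08756559e+00,  3.13383336e-01,  1.49844173e+00,  1.08999486e-05,
        1.33100268e+00, -2.23378241e-01]), 'joint_velocities': array([ 0.00048053,  0.00146467,  0.00023887, -0.00026752, -0.00017338,
       -0.0009358 ]), 'joint_torque': array([ 9.87152125e-04, -4.02214372e+01, -2.52272433e+01,  6.94596441e-02,
        3.52749112e-02, -6.50893389e-05]), 'tcp_pos': array([0.13478168, 0.50716719, 0.25719342]), 'tool_rot': array([-3.14039060e+00, -2.83924899e-04,  2.88173739e+00]), 'wrist_force': array([-0.33726418,  0.21944836, -0.39423   ]), 'ft_torque': array([-0.01167223, -0.0113887 ,  0.02715271]), 'grasp_force': 0.0, 'opening': 0.08814586929873666}
scene spice_green call [([293.0, 279.0], 0.81, [0.417, 0.037])]
scene spice_green call [([294.0, 256.0], 0.93, [0.428, 0.045])]
scene spice_dark call [([375.0, 281.0], 0.9, [0.529, -0.099])]
scene spice_dark call []
scene jam_white_lid call [([191.0, 215.0], 0.73, [0.475, 0.471]), ([322.0, 261.0], 0.56, [0.521, 0.042]), ([352.0, 242.0], 0.17, [0.64, 0.051])]
scene jam_white_lid call [([190.0, 196.0], 0.88,
[... 2141 characters left out ...]
3, 0.05])]
side timer call [([393.0, 256.0], 0.83, [0.631, -0.001])]
side tin call [([384.0, 248.0], 0.93, [0.667, 0.133])]
side tin call [([382.0, 232.0], 0.81, [0.652, 0.113])]
wrist spice_green call []
wrist spice_green call []
wrist spice_dark call []
wrist spice_dark call []
wrist jam_white_lid call [([359.0, 432.0], 0.76, [0.484, 0.484])]
wrist jam_white_lid call [([360.0, 424.0], 0.48, [0.416, 0.493])]
wrist jam_yellow_lid call []
wrist jam_yellow_lid call []
wrist spice_rack call []
wrist spice_rack call []
wrist jam_tray call []
wrist jam_tray call []
wrist pepper_grinder call []
wrist pepper_grinder call []
wrist timer call []
wrist timer call []
wrist tin call []
wrist tin call []
```

View pics/scene0.png

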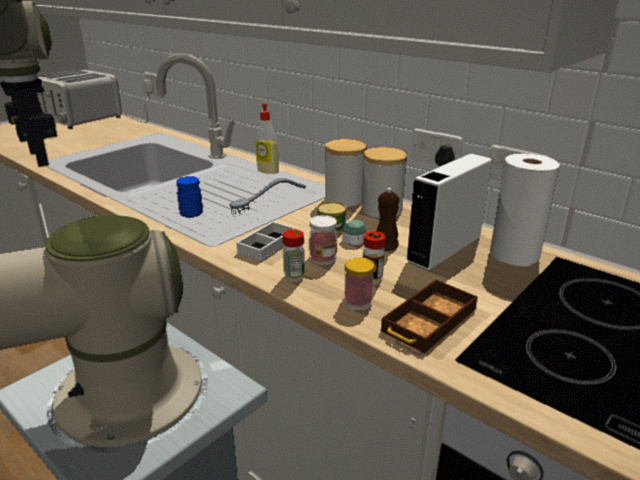

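View pics/side0.png

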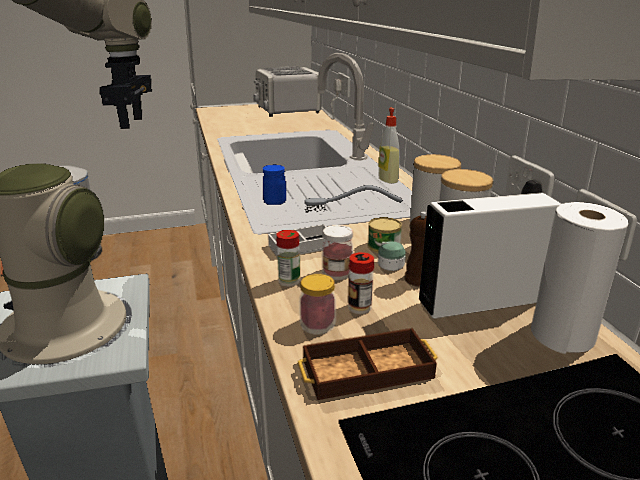

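Candidates for jam_white_lid: scene (190,196), a blue cylinder by the sink and so the blue look-alike; scene (322,241), pink-red jam with a white lid, which fits. The red caps are at scene (293,256), green label, and (374,255), dark label. The yellow lid is at (358,284), the rack at (265,242) and the tray at (430,315). I'll confirm with one enlarged crop.

```bash
python3 - <<'E'
from h import *
im=cv2.imread("pics/side0.png")[210:340,255:415]
cv2.imwrite("pics/crop.png",cv2.resize(im,None,fx=4.5,fy=4.5,interpolation=2))
T=pose();c=r.camera("wrist");M=np.array(c["tool_from_camera"]);print(M.round(3),c["camera_matrix"],c["k1"])
print((T@M)[:3].round(3))
E
```

```text
[[ 0.001 -0.954 -0.299  0.077]
 [ 1.     0.001 -0.    -0.   ]
 [ 0.    -0.299  0.954 -0.127]
 [ 0.     0.     0.     1.   ]] [[332.64160845   0.         314.1652167 ]
 [  0.         332.64160845 240.22979892]
 [  0.           0.           1.        ]] -0.02882455078208024
[[ 0.256  0.922  0.289  0.061]
 [ 0.967 -0.244 -0.077  0.527]
 [-0.     0.299 -0.954  0.385]]
```

View pics/crop.png

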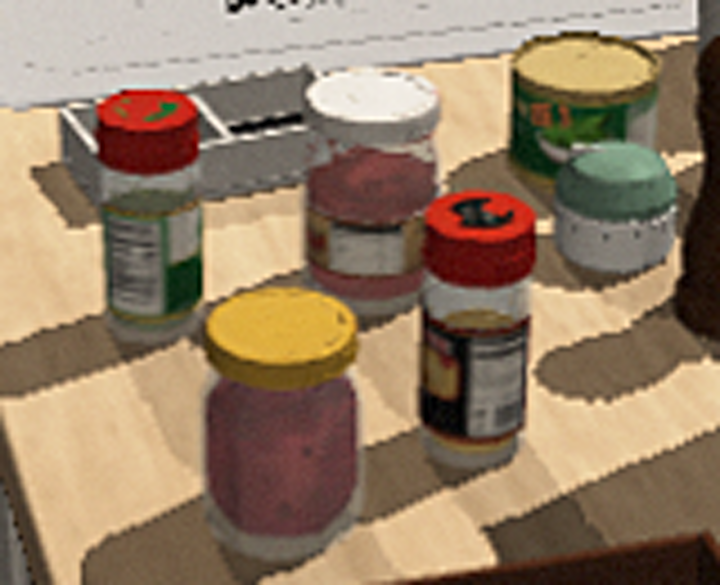

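The crop shows the white lid over pink-red jam at scene (322,241). It also shows the green-label spice jar on the left, the black-label one on the right, and the yellow-lid jam in front. All four are upright. Next I move the arm over the area for wrist views.

```bash
python3 -m crank '[-0.3,-0.4,0,0,0,-1, -0.6,-0.8,-0.1,0,0,-1, -0.6,-1,-0.1,0,0,-0.98, -0.6,-1,-0.1,0,0,0, -0.6,-1,-0.1,0,0,0, -0.6,-1,-0.1,0,0,0, -0.6,-1,-0.1,0,0,0, -0.6,-1,-0.1,0,0,0]'
python3 -m crank '[-0.7,-1,-0.1,0,0,0, -0.7,-1,-0.1,0,0,0, -0.7,-1,-0.1,0,0,0, -0.7,-1,-0.1,0,0,0, -0.7,-1,-0.1,0,0,0, -0.7,-1,-0.1,0,0,0, -0.7,-1,-0.1,0,0,0, -0.7,-0.5,-0.1,0,0,0]'
python3 -m crank '[0,0,0,0,0,0,0,0,0,0,0,0,0,0,0,0,0,0]'
cat > b.py <<'E'
from h import *
import sys,pickle
n=sys.argv[1];T=pose();c=r.camera("wrist");save(c,n+".png")
out={"T":T,"c":c}
for q in N[:6]:
    p=r.pinpoint(q,c);s=r.search_frame(q,c);out[q]=(p,s)
    print(q,[[(np.round(d["location"]).tolist(),round(d["confidence"],2),np.round(atz(c,d["location"],0,T)[:2],3).tolist()) for d in x[:3]] for x in (p,s)])
pickle.dump(out,open(n+".pkl","wb"))
E
python3 b.py w1
```

```text
t: 3.57
tcp_pos: [0.2391, 0.3211, 0.2754]
tool_rot: [3.141, 0.0, -3.141]
wrist_force: [0.9, 0.3, -0.0]
opening: 0.0881
grasp_force: 0.0
t: 4.23
tcp_pos: [0.3795, 0.1327, 0.2955]
tool_rot: [-3.141, 0.001, 3.14]
wrist_force: [-0.3, 0.7, 0.3]
opening: 0.0881
grasp_force: 0.0
t: 4.48
tcp_pos: [0.3783, 0.1353, 0.2951]
tool_rot: [3.141, -0.001, -3.141]
wrist_force: [-0.2, 0.4, 0.6]
opening: 0.0882
grasp_force: 0.0
spice_green [[([248.0, 238.0], 0.56, [0.431, 0.047])], [([236.0, 255.0], 0.91, [0.455, 0.029])]]
spice_dark [[([156.0, 304.0], 0.67, [0.53, -0.09])], [([142.0, 317.0], 0.84, [0.55, -0.115])]]
jam_white_lid [[([562.0, 279.0], 0.65, [0.49, 0.484]), ([32.0, 276.0], 0.34, [0.486, -0.263])], [([248.0, 323.0], 0.6, [0.56, 0.04]), ([583.0, 285.0], 0.6, [0.499, 0.516])]]
jam_yellow_lid [[([127.0, 246.0], 0.56, [0.442, -0.118]), ([354.0, 280.0], 0.48, [0.491, 0.19])], [([104.0, 262.0], 0.77, [0.465, -0.154])]]
spice_rack [[([355.0, 282.0], 0.8, [0.494, 0.192])], [([359.0, 282.0], 0.77, [0.495, 0.197])]]
jam_tray [[([32.0, 280.0], 0.97, [0.493, -0.264])], [([142.0, 317.0], 0.62, [0.551, -0.114]), ([29.0, 260.0], 0.61, [0.463, -0.26])]]
```

Second wrist place: 0.2 m to the right.

```bash
python3 -m crank '[0,-1,0,0,0,0, 0,-1,0,0,0,0, 0,-1,0,0,0,0, 0,-1,0,0,0,0, 0,-1,0,0,0,0, 0,-1,0,0,0,0, 0,-1,0,0,0,0, 0,-1,0,0,0,0]'
python3 -m crank '[0,0,0,0,0,0,0,0,0,0,0,0,0,0,0,0,0,0]' >/dev/null
python3 b.py w2
```

```text
t: 5.8
tcp_pos: [0.3786, -0.0664, 0.2953]
tool_rot: [-3.141, 0.0, -3.141]
wrist_force: [0.0, 0.6, 0.5]
opening: 0.0882
grasp_force: 0.0
spice_green [[([401.0, 238.0], 0.59, [0.432, 0.051])], [([411.0, 255.0], 0.9, [0.455, 0.066])]]
spice_dark [[([297.0, 308.0], 0.94, [0.536, -0.09])], [([294.0, 327.0], 0.76, [0.567, -0.094])]]
jam_white_lid [[([396.0, 306.0], 0.56, [0.533, 0.052])], [([394.0, 322.0], 0.66, [0.558, 0.05])]]
jam_yellow_lid [[([271.0, 248.0], 0.67, [0.445, -0.123])], [([269.0, 265.0], 0.92, [0.47, -0.126]), ([295.0, 328.0], 0.23, [0.568, -0.093])]]
spice_rack [[([500.0, 282.0], 0.73, [0.496, 0.195])], [([502.0, 277.0], 0.6, [0.487, 0.197])]]
jam_tray [[([173.0, 277.0], 0.75, [0.489, -0.261])], [([159.0, 260.0], 0.63, [0.462, -0.277])]]
```

View pics/w2.png

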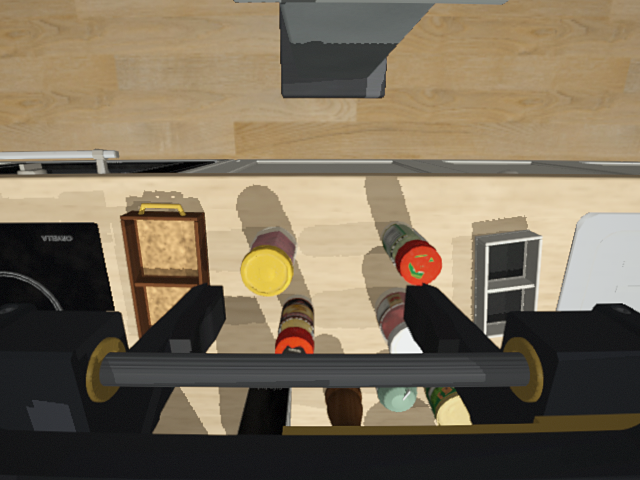

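View pics/w1.png

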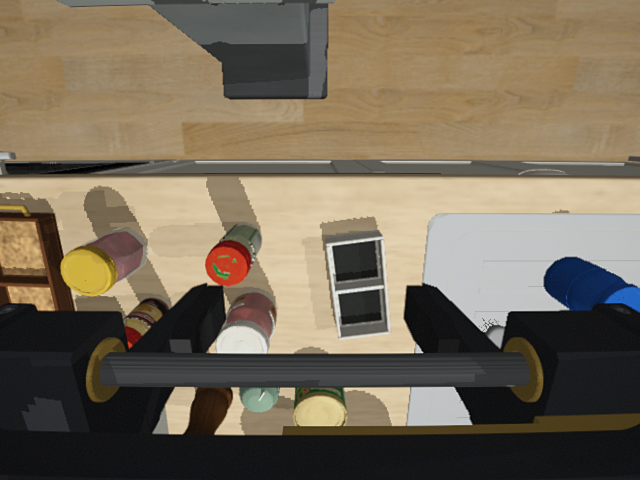

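Wrist view w2 shows the tray at left (top corners (122,213) and (205,211), cross wall at row ~282), the yellow lid (267,272), the green-label cap (419,262), the black-label cap (295,343), and the rack at right. w1 shows all of the rack, corners (326,238), (382,234), (389,333), (337,338). I now fit lids and rims across the views.

```bash
cat > f.py <<'E'
from h import *
import pickle
from scipy.optimize import least_squares
V={n:(r.camera(n),None) for n in ("scene","side")}
for n in("w1","w2"): o=pickle.load(open(n+".pkl","rb"));V[n]=(o["c"],o["T"])
def bbox(c,near,kind):
    h=cv2.cvtColor(c["image"],cv2.COLOR_RGB2HSV).astype(int);H,S,W=h[...,0],h[...,1],h[...,2]
    m={"red":((H<7)|(H>172))&(S>185)&(W>70),"yel":(H>17)&(H<30)&(S>150)&(W>90),"wht":(S<40)&(W>125)}[kind].astype(np.uint8)
    m=cv2.morphologyEx(m,cv2.MORPH_CLOSE,np.ones((5,5),np.uint8))
    n,l,s,ce=cv2.connectedComponentsWithStats(m)
    i=min((i for i in range(1,n) if s[i,4]>60),key=lambda i:np.hypot(*(ce[i]-near)))
    x,y,w,hh=s[i,:4];return np.array([x,y,x+w,y+hh],float)-[.5,.5,.5,.5]
a=np.linspace(0,2*np.pi,60)
def cyl(p,rad,hc): return np.vstack([np.c_[p[0]+rad*np.cos(a),p[1]+rad*np.sin(a),0*a+z] for z in(p[2],p[2]-hc)])
J={"spice_green":("red",.0225,.021,[.43,.045,.106],dict(scene=(293,237),side=(288,239),w1=(229,263),w2=(419,262))),
"spice_dark":("red",.0225,.021,[.533,-.088,.106],dict(scene=(374,241),side=(361,262))),
"jam_yellow_lid":("yel",.029,.015,[.443,-.12,.087],dict(scene=(359,267),side=(318,287),w1=(89,271),w2=(267,272))),
"jam_white_lid":("wht",.0305,.015,[.53,.047,.097],dict(scene=(322,226),side=(337,234)))}
for k,(kind,rad,hc,p0,vs) in J.items():
    B={v:bbox(V[v][0],np.array(px),kind) for v,px in vs.items()}
    def res(p):
        o=[]
        for v,b in B.items():
            q=proj(V[v][0],cyl(p,rad,hc),V[v][1]);o+=list(np.r_[q.min(0),q.max(0)]-b)
        return o
    s=least_squares(res,p0,loss="soft_l1");print(k,s.x.round(4),{v:np.round(x).tolist() for v,x in zip(B,np.reshape(res(s.x),(-1,4)))})
for v,pts in (("w1",[(326,238),(382,234),(389,333),(337,338)]),("w2",[(122,213),(205,211),(477,235),(541,233)]),("side",[(303,342),(430,332)])):
    print(v,[atz(*((V[v][0],p,.03)+(V[v][1],)))[:2].round(4).tolist() for p in pts])
E
python3 f.py
python3 - <<'E'
import cv2,numpy as np
a=cv2.imread('pics/w2.png')[195:305,105:225];b=cv2.imread('pics/w1.png')[225:345,310:400];c=cv2.imread('pics/side0.png')[320:405,290:450]
R=lambda i:cv2.resize(i,(390,int(i.shape[0]*390/i.shape[1])),interpolation=2)[:550]
o=np.zeros((600,790,3),np.uint8)
for i,x in((a,0),(b,395)):
    q=R(i);
    o[:q.shape[0],x:x+390]=q
q=R(c);o[370:370+q.shape[0],:390]=q
cv2.imwrite('pics/trays.png',o)
E
```

```text
spice_green [0.4289 0.0452 0.1043] {'scene': [-0.0, -1.0, 2.0, 0.0], 'side': [1.0, -1.0, 2.0, 1.0], 'w1': [-1.0, -1.0, 2.0, 0.0], 'w2': [-1.0, -1.0, 1.0, -0.0]}
spice_dark [ 0.5298 -0.0906  0.107 ] {'scene': [-0.0, -0.0, 0.0, 1.0], 'side': [-0.0, -0.0, 0.0, 0.0]}
jam_yellow_lid [ 0.4439 -0.1178  0.0876] {'scene': [-0.0, -1.0, -1.0, 1.0], 'side': [1.0, -1.0, 1.0, 2.0], 'w1': [-1.0, -2.0, 2.0, 1.0], 'w2': [-2.0, -2.0, 0.0, 1.0]}
jam_white_lid [0.5455 0.0585 0.0355] {'scene': [2.0, 21.0, -1.0, 22.0], 'side': [-1.0, -14.0, 14.0, -1.0]}
w1 [[0.4214, 0.1497], [0.4162, 0.2185], [0.5563, 0.237], [0.5641, 0.1664]]
w2 [[0.3905, -0.2989], [0.3881, -0.1967], [0.418, 0.1369], [0.4153, 0.2175]]
side [[0.3954, -0.2025], [0.6018, -0.2344]]
```

View pics/trays.png

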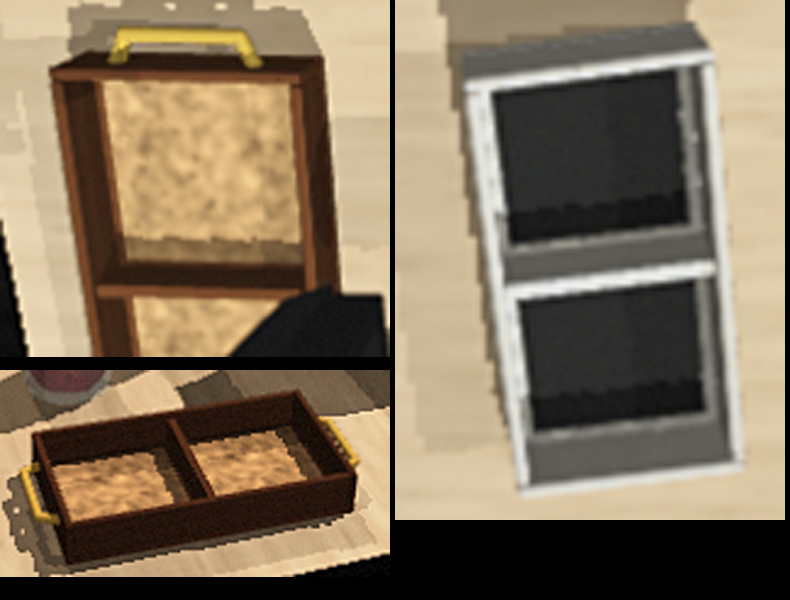

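The crops show the rack rim corners in w1 at about (327,245), (384,238), (390,332), (339,338). The tray rim corners in the side view are at about (304,347), (413,330), (436,365), (319,384), and both containers are empty. I fit their poses with these and draw the result, and take the white lid by its top disc.

```bash
cat > g.py <<'E'
from h import *
import pickle
from scipy.optimize import least_squares
V={n:(r.camera(n),None) for n in ("scene","side")}
for n in("w1","w2"): o=pickle.load(open(n+".pkl","rb"));V[n]=(o["c"],o["T"])
def box(p,L,W,zs=(.03,0)):
    c,s=np.cos(p[2]),np.sin(p[2]);R=np.array([[c,-s],[s,c]])
    return [np.r_[p[:2]+R@[sx*L/2,sy*W/2],z] for z in zs for sx,sy in((-1,-1),(-1,1),(1,1),(1,-1))]
def fit(obs,L,W,p0):
    def res(p): return np.concatenate([proj(V[v][0],[box(p,L,W)[i] for i in d],V[v][1]).ravel()-np.array(list(d.values()),float).ravel() for v,d in obs.items()])
    s=least_squares(res,p0,loss="soft_l1");print(s.x.round(4),res(s.x).round(0));return s.x
rk=fit({"w1":{0:(326.8,244.6),1:(383.9,238.4),2:(390,331.9),3:(338.8,338.5)}},.14,.072,[.49,.193,0.1])
tr=fit({"side":{1:(304.4,346.7),2:(413,330),3:(435.6,365),0:(318.7,384.4),4:(318.7,398.8),7:(433.6,378)}},.187,.096,[.49,-.26,.05])
P={}
for v,(c,T) in V.items():
    im=cv2.cvtColor(c["image"],cv2.COLOR_RGB2BGR);im=cv2.resize(im,None,fx=3,fy=3,interpolation=2)
    for p,L,W in((rk,.14,.072),(tr,.187,.096)):
        q=proj(c,box(p,L,W),T)*3+1
        for k in(0,4): cv2.polylines(im,[q[k:k+4].astype(int)],True,(0,255,0) if k==0 else (255,255,0),1)
    for X in([.529,.046,.097],[.429,.045,.106],[.53,-.0906,.106],[.444,-.118,.087]):
        rad=.0305 if X[2]==.097 else .0225 if X[2]>.1 else .029
        for z in (X[2],0):
            cir=[[X[0]+rad*np.cos(a),X[1]+rad*np.sin(a),z] for a in np.linspace(0,6.28,40)]
            cv2.polylines(im,[(proj(c,cir,T)*3+1).astype(int)],True,(255,0,255),1)
    P[v]=im
a=P["scene"][580:1060,690:1450];b=P["side"][640:1200,790:1360]
cv2.imwrite("pics/ov1.png",a);cv2.imwrite("pics/ov2.png",b)
cv2.imwrite("pics/ov3.png",np.hstack([P["w2"][600:1050,330:730],P["w1"][660:1110,700:1090]]))
E
python3 g.py
```

```text
[0.4938 0.1949 0.1301] [-1. -1.  0. -2.  1.  2. -1.  2.]
[ 0.4859 -0.2609 -0.0241] [-1. -2.  0. -2.  3. -2. -1.  0. -1.  2.  2.  0.]
```

View pics/ov2.png

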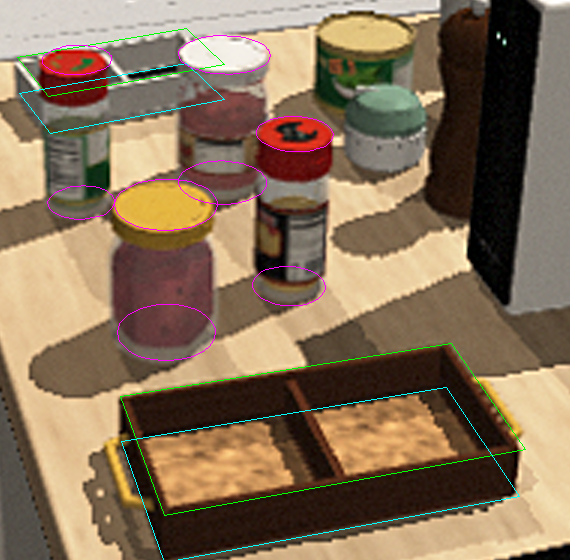

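View pics/ov3.png

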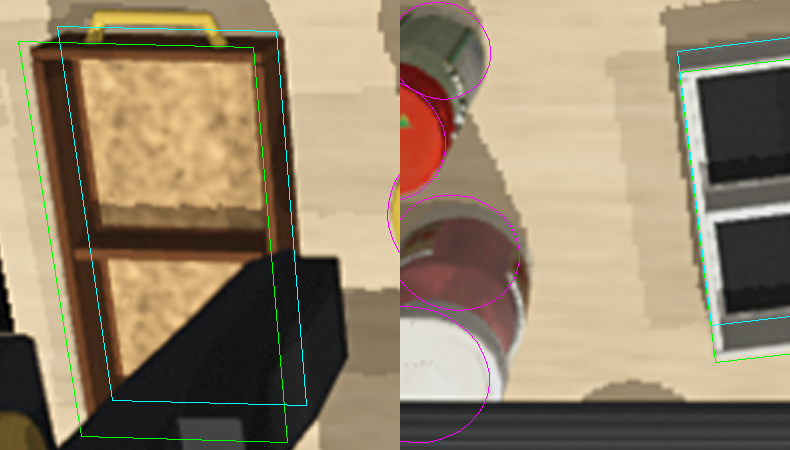

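The rack fit lies on its rim in w1. The tray fit sits about 5 px too far left in w2, so I will refit it before placing the jams; the jar circles match. Going to spice_green at (0.429, 0.045).

```bash
python3 -m crank '[-0.2,0.4,0.5,0,0,0, -0.4,0.8,0.9,0,0,0, -0.4,0.8,0.9,0,0,0, -0.4,0.8,0.9,0,0,0, -0.4,0.8,0.9,0,0,0, -0.2,0.8,0.9,0,0,0, 0,0.06,0.4,0,0,0, 0,0,0,0,0,0]' 1; python3 -m crank '[0,0,0,0,0,0, 0,0,0,0,0,0]' | head -2
```

```text
t: 7.57
tcp_pos: [0.4279, 0.0474, 0.1582]
tool_rot: [3.141, -0.004, -3.14]
wrist_force: [0.3, -0.9, -0.6]
opening: 0.0884
grasp_force: 0.0
t: 7.73
tcp_pos: [0.4293, 0.0459, 0.1611]
```

Down 0.101 m to z = 0.060, then close.

```bash
python3 -m crank '[0,-0.03,0.5,0,0,0, 0,0,0.8,0,0,0, 0,0,0.8,0,0,0, 0,0,0.8,0,0,0, 0,0,0.7,0,0,0, 0,0,0.44,0,0,0, 0,0,0,0,0,0, 0,0,0,0,0,0]' 1; python3 -m crank '[0,0,0,0,0,0, 0,0,0,0,0,0, 0,0,0,0,0,0, 0,0,0,0,0,0, 0,0,0,0,0,0, 0,0,0,0,0,0, 0,0,0,0,0,0, 0,0,0,0,0,0]' -1
```

```text
t: 8.4
tcp_pos: [0.4293, 0.0451, 0.06]
tool_rot: [-3.141, 0.001, 3.141]
wrist_force: [0.2, -0.1, -0.3]
opening: 0.0879
grasp_force: 0.0
t: 9.07
tcp_pos: [0.4289, 0.0456, 0.0593]
tool_rot: [-3.142, 0.0, -3.141]
wrist_force: [-0.1, -0.9, 1.2]
opening: 0.0434
grasp_force: 30.0
```

```bash
python3 -m crank '[0,0,-0.4,0,0,0, 0,0,-0.7,0,0,0, 0,0,-0.8,0,0,0, 0,0,-0.8,0,0,0, 0,0,-0.8,0,0,0, 0,0,-0.8,0,0,0, -0.2,0.3,-0.5,0,0,0, -0.5,0.8,0,0,0,0]'|head -2; python3 -m crank '[-0.6,0.9,0,0,0,0, -0.6,0.9,0,0,0,0, -0.6,0.9,0,0,0,0, -0.6,0.9,0,0,0,0, -0.5,0.8,0,0,0,0, -0.34,0.57,0,0,0,0, 0,0,0,0,0,0, 0,0,0,0,0,0]'
```

```text
t: 9.73
tcp_pos: [0.4469, 0.0723, 0.1817]
t: 10.4
tcp_pos: [0.5269, 0.1976, 0.1786]
tool_rot: [-3.141, -0.001, -3.14]
wrist_force: [0.3, -0.7, -1.1]
opening: 0.0436
grasp_force: 30.0
```

```bash
python3 -m crank '[0,0.05,0.5,0,0,0, 0,0,0.9,0,0,0, 0,0,0.9,0,0,0, 0,0,0.8,0,0,0, 0,0,0.6,0,0,0, 0,0,0.4,0,0,0, 0,0,0.2,0,0,0, 0,0,0,0,0,0]'; python3 -m crank '[0,0,0.1,0,0,0, 0,0,0.1,0,0,0, 0,0,0.1,0,0,0, 0,0,0,0,0,0, 0,0,0,0,0,0]'
```

```text
t: 11.07
tcp_pos: [0.5269, 0.1981, 0.0712]
tool_rot: [-3.141, -0.001, 3.141]
wrist_force: [0.1, -0.6, -2.5]
opening: 0.0434
grasp_force: 30.0
t: 11.48
tcp_pos: [0.5273, 0.1987, 0.0644]
tool_rot: [3.142, 0.0, -3.141]
wrist_force: [0.5, -0.2, -0.6]
opening: 0.0435
grasp_force: 30.0
```

```bash
python3 -m crank '[0,0,0.05,0,0,0, 0,0,0,0,0,0, 0,0,0,0,0,0]'; python3 -m crank '[0,0,0,0,0,0, 0,0,0,0,0,0, 0,0,0,0,0,0, 0,0,0,0,0,0, 0,0,0,0,0,0]' 1; 
```

```text
t: 11.73
tcp_pos: [0.5275, 0.1987, 0.0633]
tool_rot: [3.141, 0.001, -3.141]
wrist_force: [-0.3, -0.1, 1.9]
opening: 0.0435
grasp_force: 30.0
t: 12.15
tcp_pos: [0.5272, 0.1987, 0.0629]
tool_rot: [3.142, -0.0, -3.141]
wrist_force: [1.1, 0.5, 0.3]
opening: 0.0746
grasp_force: 0.0
```

```bash
python3 -m crank '[0,0,-0.3,0,0,0, 0,0,-0.6,0,0,0, 0,0,-0.9,0,0,0, 0,0,-0.9,0,0,0, 0,0,-0.9,0,0,0, 0,-0.4,-0.5,0,0,0, 0,-0.8,-0.1,0,0,0, 0,-0.9,0,0,0,0]'|head -2; python3 -m crank '[0,-1,0,0,0,0, 0,-1,0,0,0,0, 0,-1,0,0,0,0, -0.1,-1,0,0,0,0, 0,-1,0,0,0,0, 0,-1,0,0,0,0, 0,-1,0,0,0,0, 0,-0.9,0,0,0,0]'|head -2;python3 -m crank '[0,-0.8,0,0,0,0, 0,-0.8,0,0,0,0, 0,0,0,0,0,0, 0,0,0,0,0,0]'; cat > lk.py <<'E'
from h import *
import sys
c=r.camera("side");save(c,sys.argv[1]+"_side.png");T=pose();w=r.camera("wrist");save(w,sys.argv[1]+"_w.png")
for q in N[:6]:
    for v in(c,w): print(q,[(np.round(d["location"]).tolist(),round(d["confidence"],2),np.round(atz(v,d["location"],0,T)[:2],3).tolist()) for d in r.pinpoint(q,v)[:2]])
E
python3 lk.py p1
```

```text
t: 12.82
tcp_pos: [0.5275, 0.1456, 0.1692]
t: 13.48
tcp_pos: [0.5293, -0.0534, 0.168]
t: 13.82
tcp_pos: [0.5295, -0.0921, 0.1679]
tool_rot: [3.141, -0.0, 3.14]
wrist_force: [0.5, 0.9, 0.2]
opening: 0.088
grasp_force: 0.0
spice_green [([318.0, 242.0], 0.81, [0.531, 0.202])]
spice_green [([628.0, 222.0], 0.76, [0.527, 0.204])]
spice_dark [([359.0, 305.0], 0.96, [0.533, -0.081])]
spice_dark [([314.0, 228.0], 0.62, [0.534, -0.091])]
jam_white_lid [([274.0, 202.0], 0.74, [0.478, 0.478]), ([338.0, 276.0], 0.67, [0.528, 0.037])]
jam_white_lid [([469.0, 228.0], 0.87, [0.534, 0.052])]
jam_yellow_lid [([315.0, 323.0], 0.6, [0.438, -0.115]), ([303.0, 242.0], 0.21, [0.497, 0.211])]
jam_yellow_lid [([281.0, 126.0], 0.94, [0.444, -0.12])]
spice_rack [([306.0, 245.0], 0.6, [0.498, 0.194])]
spice_rack [([631.0, 185.0], 0.89, [0.493, 0.196])]
jam_tray [([367.0, 371.0], 0.65, [0.482, -0.263])]
jam_tray [([124.0, 182.0], 0.55, [0.491, -0.261])]
```

Green stands in the rack. Down on spice_dark.

```bash
python3 -m crank '[-0.06,0.05,0.5,0,0,0, 0,0,0.8,0,0,0, 0,0,0.8,0,0,0, 0,0,0.8,0,0,0, 0,0,0.8,0,0,0, 0,0,0.62,0,0,0, 0,0,0,0,0,0, 0,0,0,0,0,0]' 1|head -4; python3 -m crank '[0,0,0,0,0,0, 0,0,0,0,0,0, 0,0,0,0,0,0, 0,0,0,0,0,0, 0,0,0,0,0,0, 0,0,0,0,0,0, 0,0,0,0,0,0]' -1
```

```text
t: 15.18
tcp_pos: [0.5313, -0.0901, 0.0599]
tool_rot: [3.141, -0.001, -3.141]
wrist_force: [0.6, 0.4, 0.7]
t: 15.77
tcp_pos: [0.5314, -0.09, 0.0601]
tool_rot: [3.141, 0.0, -3.141]
wrist_force: [0.1, 0.6, -0.0]
opening: 0.0436
grasp_force: 20.0
```

```bash
python3 -m crank '[0,0,-0.4,0,0,0, 0,0,-0.7,0,0,0, 0,0,-0.9,0,0,0, 0,0,-0.9,0,0,0, 0,0,-0.9,0,0,0, 0,0,-0.9,0,0,0, 0,0.3,-0.5,0,0,0, 0.2,0.7,0,0,0,0]'|head -2; python3 -m crank '[0.3,1,0,0,0,0, 0.3,1,0,0,0,0, 0.3,1,0,0,0,0, 0.3,1,0,0,0,0, 0.3,1,0,0,0,0, 0.3,1,0,0,0,0, 0.3,1,0,0,0,0, 0.3,1,0,0,0,0]'|head -2;  python3 -m crank '[0.2,0.9,0,0,0,0, 0.1,0.8,0,0,0,0, 0.05,0.52,0,0,0,0, 0,0,0,0,0,0, 0,0,0,0,0,0]'
```

```text
t: 16.43
tcp_pos: [0.5277, -0.0664, 0.1936]
t: 17.1
tcp_pos: [0.4657, 0.136, 0.1907]
t: 17.52
tcp_pos: [0.4574, 0.1905, 0.1904]
tool_rot: [-3.141, 0.0, -3.14]
wrist_force: [0.1, -0.5, -1.0]
opening: 0.0433
grasp_force: 31.0
```

```bash
python3 -m crank '[-0.1,0,0.5,0,0,0, 0,0,0.9,0,0,0, 0,0,0.9,0,0,0, 0,0,0.9,0,0,0, 0,0,0.8,0,0,0, 0,0,0.5,0,0,0, 0,0,0.2,0,0,0, 0,0,0.1,0,0,0]'; python3 -m crank '[0,0,0.1,0,0,0, 0,0,0.1,0,0,0, 0,0,0.05,0,0,0, 0,0,0,0,0,0, 0,0,0,0,0,0]'
```

```text
t: 18.18
tcp_pos: [0.4601, 0.1896, 0.0697]
tool_rot: [-3.141, -0.001, 3.141]
wrist_force: [0.1, 0.1, -1.5]
opening: 0.0432
grasp_force: 31.0
t: 18.6
tcp_pos: [0.4602, 0.1904, 0.0641]
tool_rot: [3.141, 0.001, -3.141]
wrist_force: [0.0, -0.1, -0.4]
opening: 0.0433
grasp_force: 31.0
```

```bash
python3 -m crank '[0,0,0.05,0,0,0, 0,0,0,0,0,0, 0,0,0,0,0,0]'|sed -n 2,4p; python3 -m crank '[0,0,0,0,0,0, 0,0,0,0,0,0, 0,0,0,0,0,0, 0,0,0,0,0,0, 0,0,0,0,0,0, 0,0,-0.3,0,0,0, 0,0,-0.6,0,0,0, 0,0,-0.9,0,0,0]' 1; python3 -m crank '[0,0,-1,0,0,0, 0,0,-1,0,0,0, 0,-0.4,-0.4,0,0,0, 0.1,-0.8,0,0,0,0, 0.1,-1,0,0,0,0, 0.1,-1,0,0,0,0, 0.1,-1,0,0,0,0, 0.1,-1,0,0,0,0]'|head -2;  python3 -m crank '[0.1,-1,0,0,0,0, 0,-1,0,0,0,0, 0,-1,0,0,0,0, 0,-1,0,0,0,0, 0,-1,0,0,0,0, 0,-1,0,0,0,0, 0,-0.7,0,0,0,0, 0,-0.4,0,0,0,0]'|head -2;python3 -m crank '[0,0,0,0,0,0, 0,0,0,0,0,0, 0,0,0,0,0,0]'; python3 lk.py p2
```

```text
tcp_pos: [0.4605, 0.1905, 0.0639]
tool_rot: [3.141, 0.002, -3.141]
wrist_force: [-3.9, -0.9, 12.5]
t: 19.52
tcp_pos: [0.4592, 0.1902, 0.1072]
tool_rot: [-3.141, -0.003, -3.141]
wrist_force: [-0.1, -0.5, -0.5]
opening: 0.0881
grasp_force: 0.0
t: 20.18
tcp_pos: [0.4469, 0.0588, 0.1672]
t: 20.85
tcp_pos: [0.4446, -0.1192, 0.1672]
t: 21.1
tcp_pos: [0.4449, -0.1163, 0.1673]
tool_rot: [3.141, -0.0, -3.141]
wrist_force: [0.8, -0.7, -0.4]
opening: 0.0881
grasp_force: 0.0
spice_green []
spice_green [([630.0, 304.0], 0.59, [0.528, 0.206])]
spice_dark [([288.0, 245.0], 0.55, [0.46, 0.203])]
spice_dark []
jam_white_lid [([273.0, 199.0], 0.93, [0.48, 0.5]), ([336.0, 274.0], 0.68, [0.525, 0.044])]
jam_white_lid [([482.0, 307.0], 0.71, [0.53, 0.051])]
jam_yellow_lid [([315.0, 325.0], 0.89, [0.437, -0.121])]
jam_yellow_lid [([313.0, 226.0], 0.88, [0.447, -0.117])]
spice_rack [([304.0, 247.0], 0.6, [0.492, 0.186]), ([368.0, 372.0], 0.23, [0.484, -0.266])]
spice_rack [([631.0, 270.0], 0.73, [0.491, 0.195])]
jam_tray [([370.0, 368.0], 0.7, [0.489, -0.259])]
jam_tray [([164.0, 268.0], 0.78, [0.488, -0.26]), ([467.0, 409.0], 0.25, [0.658, 0.055])]
```

View pics/p2_w.png

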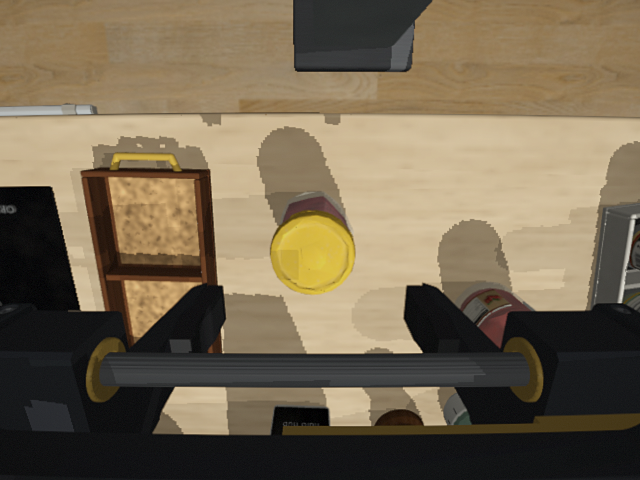

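View p2_w: the yellow lid is centred between the fingers at (313,252). The tray is empty, with rim corners at about (83,173) and (208,173) and its cross wall at row ~276. Descend and grip yellow (TCP z 0.056), and check the tray rim position.

```bash
python3 - <<'E'
from h import *
T=pose();w=r.camera("wrist")
print([atz(w,p,.03,T)[:2].round(4).tolist() for p in[(83,173),(207,175),(104,277),(204,278)]])
E
python3 -m crank '[0.02,-0.05,0.5,0,0,0, 0,0,0.8,0,0,0, 0,0,0.8,0,0,0, 0,0,0.8,0,0,0, 0,0,0.8,0,0,0, 0,0,0.6,0,0,0, 0,0,0.15,0,0,0, 0,0,0,0,0,0]' 1|head -4; python3 -m crank '[0,0,0,0,0,0, 0,0,0,0,0,0, 0,0,0,0,0,0, 0,0,0,0,0,0, 0,0,0,0,0,0, 0,0,0,0,0,0, 0,0,0,0,0,0]' -1
```

```text
[[0.3954, -0.3015], [0.3975, -0.202], [0.4852, -0.3013], [0.4858, -0.213]]
t: 22.52
tcp_pos: [0.4443, -0.1182, 0.0556]
tool_rot: [3.141, -0.002, -3.141]
wrist_force: [0.2, -0.3, -0.6]
t: 23.1
tcp_pos: [0.4448, -0.1183, 0.0568]
tool_rot: [-3.141, 0.001, -3.141]
wrist_force: [-1.6, 0.7, 6.3]
opening: 0.0599
grasp_force: 30.0
```

```bash
python3 -m crank '[0,0,-0.3,0,0,0, 0,0,-0.6,0,0,0, 0,0,-0.7,0,0,0, 0,0,-0.7,0,0,0, 0,-0.3,-0.5,0,0,0, 0,-0.6,0,0,0,0, 0,-0.8,0,0,0,0, 0,-0.9,0,0,0,0]'|head -2; python3 -m crank '[0,-0.9,0,0,0,0, 0,-0.8,0,0,0,0, 0,-0.6,0,0,0,0, 0,-0.4,0,0,0,0, 0,-0.15,0,0,0,0, 0,0,0,0,0,0, 0,0,0,0,0,0]'
```

```text
t: 23.77
tcp_pos: [0.4443, -0.1835, 0.1265]
t: 24.35
tcp_pos: [0.4446, -0.2539, 0.1261]
tool_rot: [3.141, -0.001, -3.141]
wrist_force: [-0.3, 0.6, -4.7]
opening: 0.0601
grasp_force: 30.0
```

```bash
python3 -m crank '[0,0,0.4,0,0,0, 0,0,0.6,0,0,0, 0,0,0.6,0,0,0, 0,0,0.4,0,0,0, 0,0,0.2,0,0,0, 0,0,0.1,0,0,0, 0,0,0.1,0,0,0, 0,0,0,0,0,0]'; python3 -m crank '[0,0,0.06,0,0,0, 0,0,0.06,0,0,0, 0,0,0.05,0,0,0, 0,0,0,0,0,0, 0,0,0,0,0,0]'
```

```text
t: 25.02
tcp_pos: [0.4448, -0.2546, 0.0663]
tool_rot: [-3.141, 0.0, -3.141]
wrist_force: [0.3, 0.2, -4.6]
opening: 0.0599
grasp_force: 30.0
t: 25.43
tcp_pos: [0.4447, -0.2546, 0.062]
tool_rot: [-3.142, 0.0, -3.141]
wrist_force: [0.7, 0.0, -4.7]
opening: 0.0599
grasp_force: 30.0
```

```bash
python3 -m crank '[0,0,0.04,0,0,0, 0,0,0,0,0,0, 0,0,0,0,0,0]'|sed -n 2,4p; python3 -m crank '[0,0,0.03,0,0,0, 0,0,0,0,0,0, 0,0,0,0,0,0]'|sed -n 2,4p
```

```text
tcp_pos: [0.4447, -0.2547, 0.0618]
tool_rot: [-3.141, 0.0, -3.141]
wrist_force: [-3.4, 0.9, 4.5]
tcp_pos: [0.4447, -0.2547, 0.0617]
tool_rot: [-3.141, 0.0, -3.141]
wrist_force: [-6.1, 3.9, 12.6]
```

Contact. Release, lift, go above the white-lid jar.

```bash
python3 -m crank '[0,0,0,0,0,0, 0,0,0,0,0,0, 0,0,0,0,0,0, 0,0,0,0,0,0, 0,0,0,0,0,0, 0,0,-0.3,0,0,0, 0,0,-0.6,0,0,0, 0,0,-0.9,0,0,0]' 1; python3 -m crank '[0,0,-1,0,0,0, 0,0,-1,0,0,0, -0.1,0.3,-0.5,0,0,0, -0.2,0.8,0,0,0,0, -0.3,1,0,0,0,0, -0.3,1,0,0,0,0, -0.3,1,0,0,0,0, -0.3,1,0,0,0,0]'|head -2;  python3 -m crank '[-0.3,1,0,0,0,0, -0.3,1,0,0,0,0, -0.3,1,0,0,0,0, -0.3,1,0,0,0,0, -0.3,1,0,0,0,0, -0.3,1,0,0,0,0, -0.3,0.7,0,0,0,0, -0.08,0.3,0,0,0,0]'|head -2;python3 -m crank '[0,0,0,0,0,0, 0,0,0,0,0,0, 0,0,0,0,0,0]'; python3 lk.py p3
```

```text
t: 26.6
tcp_pos: [0.4441, -0.2541, 0.1049]
tool_rot: [3.14, -0.002, -3.141]
wrist_force: [0.5, 0.4, 0.5]
opening: 0.0882
grasp_force: 0.0
t: 27.27
tcp_pos: [0.4823, -0.1259, 0.1683]
t: 27.93
tcp_pos: [0.5371, 0.0499, 0.1682]
t: 28.18
tcp_pos: [0.5363, 0.0469, 0.1678]
tool_rot: [-3.141, -0.0, 3.141]
wrist_force: [0.4, -0.0, -0.3]
opening: 0.0881
grasp_force: 0.0
spice_green [([317.0, 243.0], 0.91, [0.526, 0.197]), ([288.0, 244.0], 0.19, [0.462, 0.21])]
spice_green [([485.0, 218.0], 0.71, [0.53, 0.203])]
spice_dark [([289.0, 245.0], 0.91, [0.463, 0.204])]
spice_dark [([482.0, 142.0], 0.7, [0.464, 0.191])]
jam_white_lid [([274.0, 200.0], 0.78, [0.481, 0.492]), ([336.0, 276.0], 0.58, [0.523, 0.036])]
jam_white_lid [([315.0, 221.0], 0.64, [0.533, 0.048])]
jam_yellow_lid [([340.0, 367.0], 0.57, [0.445, -0.244])]
jam_yellow_lid []
spice_rack [([305.0, 247.0], 0.67, [0.494, 0.183])]
spice_rack [([478.0, 179.0], 0.64, [0.495, 0.192])]
jam_tray [([367.0, 370.0], 0.97, [0.482, -0.262])]
jam_tray []
```

```bash
python3 - <<'E'
import cv2,numpy as np
w=cv2.imread('pics/p3_w.png');s=cv2.imread('pics/p3_side.png')[210:410,250:450]
cv2.imwrite('pics/p3.png',np.hstack([cv2.resize(w,(400,300)),cv2.resize(s,(400,400))[:300]*0+cv2.resize(s,(400,400))[100:400]]))
cv2.imwrite('pics/p3.png',np.hstack([cv2.copyMakeBorder(cv2.resize(w,(400,300)),0,100,0,0,0),cv2.resize(s,(400,400),interpolation=2)]))
E
```

```text
(no output)
```

View pics/p3.png

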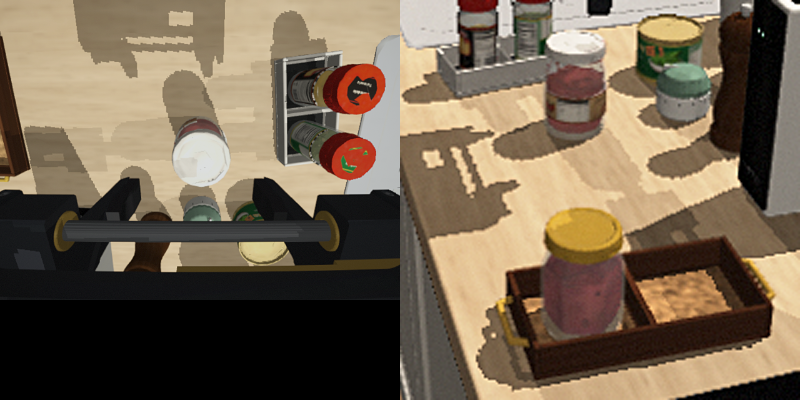

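All is well in this view: both spice jars stand in the rack, and yellow stands in the near tray compartment. The white lid's top disc is at about full-size (322,252) in the wrist picture. I compute its centre before descending.

```bash
python3 - <<'E'
from h import *
T=pose();w=r.camera("wrist")
h=cv2.cvtColor(w["image"],cv2.COLOR_RGB2HSV);m=((h[...,1]<45)&(h[...,2]>165)).astype(np.uint8);m[:190]=0;m[310:]=0;m[:,:260]=0;m[:,385:]=0
m=cv2.morphologyEx(m,cv2.MORPH_CLOSE,np.ones((5,5)));n,l,s,c=cv2.connectedComponentsWithStats(m);i=1+s[1:,4].argmax();print(s[i],c[i])
x,y,ww,hh=s[i,:4]
print(atz(w,c[i],.097,T).round(4), [atz(w,p,.097,T).round(3).tolist() for p in((x,y+hh/2),(x+ww,y+hh/2),(x+ww/2,y),(x+ww/2,y+hh))])
E
```

```text
[ 274  209   94   90 6469] [320.56778482 254.2290926 ]
[0.5311 0.0518 0.097 ] [[0.531, 0.022, 0.097], [0.531, 0.082, 0.097], [0.502, 0.052, 0.097], [0.563, 0.052, 0.097]]
```

```bash
python3 -m crank '[0.17,0.13,0.4,0,0,0, 0,0,0.8,0,0,0, 0,0,0.8,0,0,0, 0,0,0.8,0,0,0, 0,0,0.8,0,0,0, 0,0,0.52,0,0,0, 0,0,0.2,0,0,0, 0,0,0,0,0,0]' 1|head -4; python3 -m crank '[0,0,0,0,0,0, 0,0,0,0,0,0, 0,0,0,0,0,0, 0,0,0,0,0,0, 0,0,0,0,0,0, 0,0,0,0,0,0, 0,0,0,0,0,0]' -1
```

```text
t: 29.6
tcp_pos: [0.5319, 0.0512, 0.0589]
tool_rot: [3.141, -0.002, -3.141]
wrist_force: [0.0, 0.6, 0.1]
t: 30.18
tcp_pos: [0.5327, 0.0512, 0.0604]
tool_rot: [-3.142, 0.001, -3.141]
wrist_force: [-1.4, 0.4, 6.0]
opening: 0.0633
grasp_force: 30.0
```

```bash
python3 -m crank '[0,0,-0.3,0,0,0, 0,0,-0.6,0,0,0, 0,0,-0.8,0,0,0, 0,0,-0.8,0,0,0, 0,0,-0.7,0,0,0, 0,0,-0.5,0,0,0, 0,-0.3,-0.3,0,0,0, 0,-0.6,0,0,0,0]'|head -2; python3 -m crank '[0,-0.9,0,0,0,0, 0,-0.9,0,0,0,0, 0,-0.9,0,0,0,0, -0.1,-0.9,0,0,0,0, 0,-0.9,0,0,0,0, 0,-0.9,0,0,0,0, 0,-0.9,0,0,0,0, 0,-0.9,0,0,0,0]'|head -2;  python3 -m crank '[0,-0.9,0,0,0,0, 0,-0.9,0,0,0,0, 0,-0.8,0,0,0,0, 0,-0.7,0,0,0,0, 0,-0.5,0,0,0,0, 0,-0.3,0,0,0,0, 0,-0.2,0,0,0,0, 0,0,0,0,0,0]';python3 -m crank '[0,0,0,0,0,0, 0,0,0,0,0,0]'|head -2
```

```text
t: 30.85
tcp_pos: [0.5325, 0.029, 0.1611]
t: 31.52
tcp_pos: [0.5341, -0.1528, 0.1591]
t: 32.18
tcp_pos: [0.5347, -0.2592, 0.1595]
tool_rot: [3.141, -0.0, 3.141]
wrist_force: [-0.4, -0.7, -4.0]
opening: 0.063
grasp_force: 30.0
t: 32.35
tcp_pos: [0.535, -0.258, 0.1597]
```

```bash
python3 -m crank '[0,0,0.4,0,0,0, 0,0,0.8,0,0,0, 0,0,0.8,0,0,0, 0,0,0.7,0,0,0, 0,0,0.5,0,0,0, 0,0,0.3,0,0,0, 0,0,0.15,0,0,0, 0,0,0,0,0,0]'; python3 -m crank '[0,0,0.06,0,0,0, 0,0,0.05,0,0,0, 0,0,0,0,0,0, 0,0,0,0,0,0]'|sed -n 2,4p
```

```text
t: 33.02
tcp_pos: [0.5348, -0.2585, 0.0678]
tool_rot: [3.141, -0.001, -3.141]
wrist_force: [-0.5, 0.7, -3.9]
opening: 0.0633
grasp_force: 30.0
tcp_pos: [0.535, -0.2589, 0.0661]
tool_rot: [-3.141, 0.001, -3.141]
wrist_force: [-0.2, -0.4, -4.2]
```

```bash
python3 -m crank '[0,0,0.04,0,0,0, 0,0,0,0,0,0, 0,0,0,0,0,0]'|sed -n 2,4p; python3 -m crank '[0,0,0.04,0,0,0, 0,0,0,0,0,0, 0,0,0,0,0,0]'|sed -n 2,4p
```

```text
tcp_pos: [0.5351, -0.259, 0.0655]
tool_rot: [-3.141, 0.001, -3.141]
wrist_force: [-2.1, 1.3, 4.3]
tcp_pos: [0.5352, -0.259, 0.0654]
tool_rot: [-3.141, 0.001, -3.141]
wrist_force: [-5.9, 2.3, 12.3]
```

Contact. Release, lift, move back towards the base and look.

```bash
python3 -m crank '[0,0,0,0,0,0, 0,0,0,0,0,0, 0,0,0,0,0,0, 0,0,0,0,0,0, 0,0,0,0,0,0, 0,0,-0.3,0,0,0, 0,0,-0.6,0,0,0, 0,0,-0.9,0,0,0]' 1; python3 -m crank '[0,0,-1,0,0,0, 0,0,-1,0,0,0, 0,0,-1,0,0,0, 0,0,-1,0,0,0, 0,0,-1,0,0,0, 0.5,0.5,-0.6,0,0,0, 0.8,0.8,0,0,0,0, 0.8,0.8,0,0,0,0]'|head -2;  python3 -m crank '[0.8,0.8,0,0,0,0, 0.8,0.8,0,0,0,0, 0.6,0.6,0,0,0,0, 0.3,0.3,0,0,0,0, 0,0,0,0,0,0, 0,0,0,0,0,0]'; python3 lk.py p4; python3 - <<'E'
import cv2,numpy as np
w=cv2.imread('pics/p4_w.png');s=cv2.imread('pics/p4_side.png')[190:410,250:450]
a=cv2.resize(w,(400,300));b=cv2.resize(s,(400,440),interpolation=2)
cv2.imwrite('pics/p4.png',np.hstack([cv2.copyMakeBorder(a,0,140,0,0,0),b]))
E
```

```text
t: 34.52
tcp_pos: [0.5342, -0.2584, 0.1082]
tool_rot: [3.14, -0.003, -3.141]
wrist_force: [-1.4, -0.6, 1.3]
opening: 0.0878
grasp_force: 0.0
t: 35.18
tcp_pos: [0.4819, -0.206, 0.2498]
t: 35.68
tcp_pos: [0.4201, -0.144, 0.2494]
tool_rot: [-3.141, 0.001, -3.141]
wrist_force: [0.2, -0.8, -0.2]
opening: 0.088
grasp_force: 0.0
spice_green [([316.0, 244.0], 0.64, [0.523, 0.195])]
spice_green [([588.0, 294.0], 0.82, [0.533, 0.204])]
spice_dark [([290.0, 243.0], 0.69, [0.467, 0.214])]
spice_dark [([590.0, 266.0], 0.73, [0.495, 0.197]), ([593.0, 240.0], 0.71, [0.462, 0.193])]
jam_white_lid [([395.0, 362.0], 0.98, [0.533, -0.256]), ([273.0, 200.0], 0.66, [0.48, 0.492])]
jam_white_lid [([221.0, 298.0], 0.77, [0.539, -0.262])]
jam_yellow_lid [([338.0, 370.0], 0.77, [0.439, -0.248])]
jam_yellow_lid []
spice_rack [([303.0, 246.0], 0.58, [0.493, 0.192])]
spice_rack [([586.0, 266.0], 0.66, [0.495, 0.193])]
jam_tray [([367.0, 371.0], 0.91, [0.483, -0.264])]
jam_tray [([219.0, 260.0], 0.56, [0.487, -0.26])]
```

View pics/p4.png

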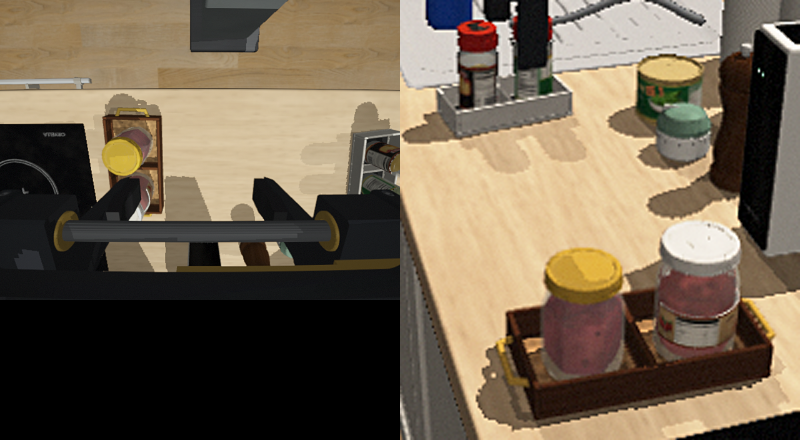

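In the side view both jams stand upright in their own tray compartments, and both spice jars stand in the rack. The mill, timer and tin have not moved, and the gripper is clear. Handing in.

```bash
python3 -c "
from bench import r
print(r.job_done())"
```

```text
the job is handed in; nothing more can be done
None
```

I handed the job in at about 36 s: both spice jars stand in the white rack and both jam jars in the wooden tray, one upright per compartment, with the mill, timer, tin and blue look-alike left alone; the hand-in call gave no verdict.

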